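# Plug the lamp house port and hold its cover ready for the screws

### The job

Close off the unused light port of the lamp house: move the orange tapered stopper from its grey parking block into the port in the middle of the black flange, until its collar rests flat on the flange, and let go of it. Then pick up the aluminium cover by its raised box and hold it level over the flange, hovering about 15 mm above it without touching it, with its three holes lined up over the three threaded bores so that a colleague can start the screws. Finish while still holding the cover there, and leave everything else on the bench where it stands.

Things in the scene. Friction and masses are not known exactly. Their poses are not given: they have to be found in the camera images.
- lamp_house: Fixed white lamp house, 160 (x) x 130 (y) x 60 mm tall, near the middle of the bench, at some yaw. Its top 10 mm is a black flange, 136 x 82 mm, with a round port in its centre and three brass-rimmed threaded bores. Origin: centre of the underside, on the bench; z up, x along the long side towards the end with the single bore.
- port (a point): Centre of the mouth of the light port, on the flange's top face, 60 mm above the bench. The port is a straight round hole, 29 mm in diameter and 30 mm deep. Axes as the lamp house's.
- bore0 (a point): Mouth of a threaded bore, 5 mm in diameter with an 11 mm brass rim, flush in the flange's top face, at x = -52, y = +24 mm from the port in the lamp house's frame. Belongs to hole0 of the cover.
- bore1 (a point): The same, at x = -52, y = -24 mm from the port in the lamp house's frame. Belongs to hole1 of the cover.
- bore2 (a point): The same, at x = +52, y = 0 from the port in the lamp house's frame: the single bore. Belongs to hole2 of the cover.
- cover: Loose aluminium cover, 0.19 kg, flat on the bench left or right of the lamp house: plate 130 (x) x 76 (y) x 4 mm, 12 mm holes (two at the -x end, one at +x), and a hollow raised box in its middle, outside 64 (x) x 46 (y) mm, top 34 mm above the underside; inside 58 x 40, 31 mm high, open below to go over the knob. Grip the box across its 46 mm. Origin: centre of the underside, z up.
- hole0 (a point): Centre of a 12 mm hole, at the plate's underside: x = -52, y = +24 mm in the cover's frame.
- hole1 (a point): The same: x = -52, y = -24 mm in the cover's frame.
- hole2 (a point): The same: x = +52, y = 0 in the cover's frame (the single hole).
- block: Fixed grey parking block, 70 x 70 x 32 mm tall, on the other side of the lamp house from the cover, with a vertical 29 mm through hole in its centre in which the stopper stands at the start. Origin: centre of the underside.
- stopper: Loose upright stopper, 50 g, round about z: black tapered plug 24 mm long (diameter 18 mm at the tip, 25 mm under the collar), orange collar 36 mm in diameter and 5 mm thick, orange knob to grip, 20 mm in diameter and 18 mm tall; 47 mm in all. Origin: centre of the plug's tip, z up. At the start its collar rests on the block, the tip 8 mm above the bench.
- collar (a point): Centre of the underside of the stopper's collar, 24 mm above the stopper's origin. Seated, it coincides with the mouth of the port.
- oil_bottle: Bystander: loose small amber bottle, 34 mm in diameter, 70 mm tall. Origin: underside centre.
- objective: Bystander: loose steel objective lens standing up, 32 mm in diameter, 48 mm tall. Origin: underside centre.
- eyepiece: Bystander: loose black eyepiece with a white band standing up, 36 mm in diameter, 50 mm tall. Origin: underside centre.
- screw_dish: Bystander: loose white dish, 70 mm in diameter, 20 mm tall, with the screws. Origin: underside centre.
- screwdriver: Bystander: loose screwdriver with a blue handle lying on the bench, 170 mm long. Origin: near its middle, at the underside.
Mind the look-alikes: they are no part of the job. Leave any green or red look-alike of the stopper alone.

How it is judged:
By the outcome, as a careful person would: the job done as asked, in the order asked, and still so for the second after the job is handed in, while the arm keeps its last pose, push and grip.
It also fails if it takes over 58 s, if anything falls off the work surface, if the arm or the gripper's body presses on something with over 40 N, if the wrist force passes 120 N, or if a joint passes its speed limit or range.

### The arm

A 7-joint arm with a two-finger parallel gripper is mounted at the origin on the work surface. World frame = base frame: x ahead of the robot, y to its left, z up, the work surface at z = 0. Lengths are in m, angles in rad, forces in N, time in s.
With the tool pointing down it reaches from about 0.4 to 0.85 m from the base axis. Payload 4.5 kg.
Tool frame: the origin (TCP) lies midway between the tips of the shut fingers; the grasp point (between the pads) lies 19 mm behind it; z points along the fingers, y is the line along which they close (so a half turn about z gives the same grasp; the last joint's range is limited). The gripper opens to 88 mm and grips with 3 to 60 N. Pads are 18 mm wide; open, the fingers measure 123 mm over their backs; the gripper's body (75 mm by 187 mm) begins 45 mm behind the grasp point.
Start: joints at [1.24, 0.689, -0.195, 1.565, 0.157, 0.902, -0.215], TCP at [0.223, -0.584, 0.239] pointing down, gripper open.
Joint ranges: [-3.01, 3.01], [-0.46, 2.08], [-1.47, 1.51], [0.13, 2.56], [-1, 4.14], [0.04, 2.09], [-2.66, 2.66]. Speed limits (rad/s): [2.57, 2.57, 3.14, 3.14, 3.14, 3.14, 3.14].

### API

Orientations are given as a unit quaternion [x, y, z, w].
In Python, from plant import r, eyes, finish_job gives the robot as it stands. The module is installed in compiled form; this text tells all that it offers.
- The arm moves only by the tool move_arm, never from a script. Its argument "motion" is a list of rows, each a list of 7 numbers: the shift along the tool's x, y, z in mm, then the turn, a rotation vector about the tool's x, y, z in degrees, then the closure, from 0 (fully open) to 1 (shut). A call has 1 to 5 rows; each row is the pose to reach, as a shift and turn from the pose commanded when the call began, along the tool's axes at that moment; what a row does not reach only later rows make up. A row lasts 1/8 s, in which the tool goes at most 62.5 mm and 10.7 degrees, less where a joint would pass 70% of its speed; a pose out of reach is approached as far as the arm can. A call with a gripper value outside its range is refused whole. The fingers move at their own pace and stop on an object; "newtons" is the grip in N (left out, the last holds). Time passes only in rows, so rows that repeat a pose let the fingers close. It gives the time, the measured TCP pose, the force, the opening and the grip force at its end, in the units of the state.
- r.get_state(): the state, without advancing time (a new reading comes with each control period).
- eyes.snapshot(name): name is "scene" or "top"; returns a dict with "frame" (420x560x3 uint8, red, green, blue), "z_map" (420x560 float32, m along the optical axis (not along the pixel's ray), 0 where there is no reading), "intrinsics" (3x3 intrinsics, pixels), "dist" ([k1, k2, p1, p2, k3] as OpenCV has them; the pictures are not rectified), "world_to_cam" (4x4, takes a point from world to camera coordinates). Camera axes: x right, y down, z forward; pixel columns grow to the right and rows downward; lengths in m; the calibration is good to about 2 mm. A picture is of the moment at which its call begins.
- finish_job(): hands the job in; it is judged then, once.
The state is a dict: "clock": time; "q": joint angles; "qd": joint speeds; "joint_torque": joint torques, N m; "tool_pos": TCP position; "eef_rot": TCP orientation; "contact_force": force on the tool from outside, world axes, zero at the start; "moment": the same for the moment, N m; "opening": opening from 0.0 (shut) to 1.0 (fully open); "finger_force": force on a finger pad.
Only numpy, scipy, OpenCV 4.12 (cv2) and the standard library are available. Lean on these libraries where they do the work, as an engineer would, in place of code of your own. Each camera call takes 0.05 s, during which the arm holds its last target. There are 200 camera calls.

## Working session

There is one attempt and no reset: what is moved stays moved. The work goes in short steps, Python scripts to look and compute and a tool call to move; the robot and the scene stay as the last step left them, time stands still between calls to the robot, and variables do not carry over. Pictures are saved under pics/ and viewed, at most 10 in all, crops included, and the job is handed in when it is done.

Besides the shell and the picture viewer there is one more tool, called after "Emit:" by a JSON object that holds its "api" and its "payload", one argument or row to a line. move_arm: Moves the arm, as the interface text tells. Its arguments: {"type":"object","properties":{"motion":{"type":"array","items":{"type":"array","items":{"type":"number"}}},"newtons":{"type":"number"}},"required":["motion"]}

```bash
mkdir -p pics; cat > h.py <<'E'
import numpy as np,cv2
from plant import r,eyes
def snap(n,f=None):
    s=eyes.snapshot(n)
    if f: cv2.imwrite('pics/'+f,s['frame'][:,:,::-1])
    return s
def ray(s,uv,z):
    "pixels -> world points on plane z"
    p=cv2.undistortPoints(np.float64(uv).reshape(-1,1,2),s['intrinsics'],s['dist']).reshape(-1,2)
    T=s['world_to_cam'];R=T[:3,:3];c=-R.T@T[:3,3]
    d=np.c_[p,np.ones(len(p))]@R
    return c+d*((z-c[2])/d[:,2])[:,None]
def proj(s,P):
    T=s['world_to_cam'];P=np.float64(P).reshape(-1,3)
    return cv2.projectPoints(P,cv2.Rodrigues(T[:3,:3])[0],T[:3,3],s['intrinsics'],s['dist'])[0].reshape(-1,2)
E
python3 - <<'E'
from h import *
a=snap('top','top.png');b=snap('scene','scene.png')
for s in(a,b):print(np.round(s['world_to_cam'],3).tolist(),s['intrinsics'][0,0])
st=r.get_state();print(st)
E
```

```text
[[-0.011, -1.0, -0.026, 0.03], [-0.982, 0.016, -0.19, 0.579], [0.19, 0.023, -0.981, 1.031], [0.0, 0.0, 0.0, 1.0]] 478.7413179629218
[[-0.776, 0.63, 0.022, 0.451], [0.409, 0.529, -0.744, -0.185], [-0.48, -0.568, -0.668, 1.529], [0.0, 0.0, 0.0, 1.0]] 421.662056913829
{'clock': 0.1, 'q': array([ 1.23979675,  0.68984755, -0.1945216 ,  1.56622572,  0.15734022,
        0.90250342, -0.2150747 ]), 'qd': array([-0.00025766, -0.00217032, -0.00112547, -0.00357451, -0.00032155,
        0.00017294, -0.00079354]), 'joint_torque': array([-2.83220994e-03, -5.28502965e+01, -1.27134886e+00, -1.53837347e+01,
       -5.25080273e-02,  2.03938427e-03,  5.81749237e-05]), 'tool_pos': array([ 0.22272852, -0.58337218,  0.2380269 ]), 'eef_rot': array([ 9.83399491e-01,  1.81451948e-01, -2.18143020e-04, -7.64195223e-04]), 'contact_force': array([-0.26779229, -0.03344318,  0.95333305]), 'moment': array([ 0.02567914,  0.0126422 , -0.02280811]), 'finger_force': 0.0, 'opening': 0.9991548382233019}
```

View pics/top.png

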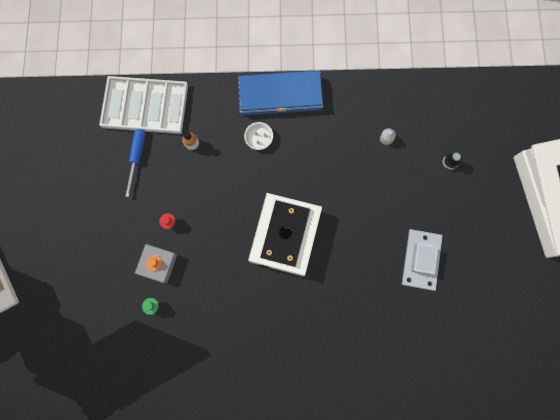

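View pics/scene.png

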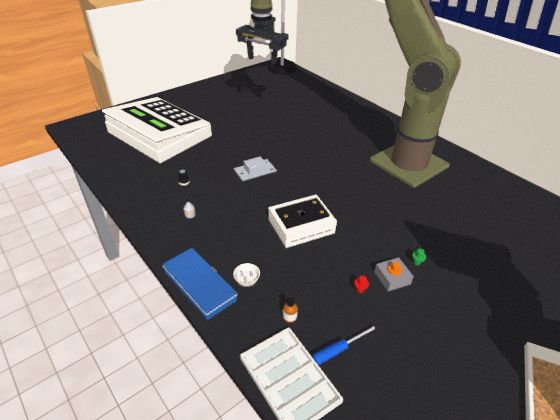

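The top view shows the orange stopper at (155,264) in the grey block. Its look-alikes are red at (168,221) and green at (150,306). The amber bottle at (190,141) is also orange-ish. The lamp house is at (286,235) with the single bore up at (291,211), and the cover is at (423,260) with its single hole at (425,237). I choose the orange one, standing in the grey block.

```bash
cat >> h.py <<'E'
def blobs(m,amin=3,amax=1e9):
    n,l,st,c=cv2.connectedComponentsWithStats(m.astype(np.uint8))
    return [(st[i,4],c[i]) for i in range(1,n) if amin<=st[i,4]<=amax]
def hsv(s): return cv2.cvtColor(s['frame'],cv2.COLOR_RGB2HSV).astype(int)
E
python3 - <<'E'
from h import *
W=[]
for n,boxes in (('top',[(125,235,60,60),(245,185,80,100),(395,225,55,70)]),('scene',[(365,250,60,45),(262,190,80,60),(228,150,55,35)])):
    s=snap(n);h=hsv(s);H,S,V=h[...,0],h[...,1],h[...,2]
    row=[]
    for (x,y,w,hh) in boxes:
        row.append(cv2.resize(s['frame'][y:y+hh,x:x+w],(260,280),interpolation=cv2.INTER_CUBIC))
    W.append(np.hstack(row))
    def inb(m,b): k=np.zeros_like(m);k[b[1]:b[1]+b[3],b[0]:b[0]+b[2]]=1;return m&k
    o=inb((H>=5)&(H<=20)&(S>180)&(V>110),boxes[0])
    br=inb((H>=8)&(H<=30)&(S>80)&(V>60),boxes[1])
    for nm,m,z in(('orange',o,.046),('brass',br,.06)):
        for a,c in blobs(m): print(n,nm,a,c.round(1),ray(s,c,z).round(4)[0,:2])
    b=boxes[2];g=inb(V>80,b)
    cs,hi=cv2.findContours(g.astype(np.uint8),cv2.RETR_CCOMP,cv2.CHAIN_APPROX_NONE)
    for c,hh in zip(cs,hi[0]):
        if hh[3]>=0:
            f=np.zeros(g.shape,np.uint8);cv2.drawContours(f,[c],-1,1,-1);f=f&(~g);yx=np.argwhere(f);u=yx.mean(0)[::-1]
            print(n,'hole',len(yx),u.round(1),ray(s,u,.003).round(4)[0,:2])
    zz=s['z_map'];b=boxes[0]
cv2.imwrite('pics/crops.png',np.vstack(W)[:,:,::-1])
E
```

```text
top brass 30 [290.6 210.4] [ 0.5743 -0.0019]
top brass 30 [268.6 252.4] [0.48   0.0484]
top brass 32 [289.5 257.5] [0.468  0.0022]
top hole 11 [429.1 283.4] [ 0.4095 -0.317 ]
top hole 11 [408.4 279.5] [ 0.4187 -0.2702]
top hole 9 [424.7 237.1] [ 0.5165 -0.3142]
scene orange 134 [394.5 268.4] [0.4723 0.3167]
scene brass 16 [314.2 201.7] [0.4698 0.0028]
scene brass 17 [321.4 211.5] [0.4828 0.0483]
scene brass 19 [285.4 215.5] [ 0.5769 -0.0024]
```

View pics/crops.png

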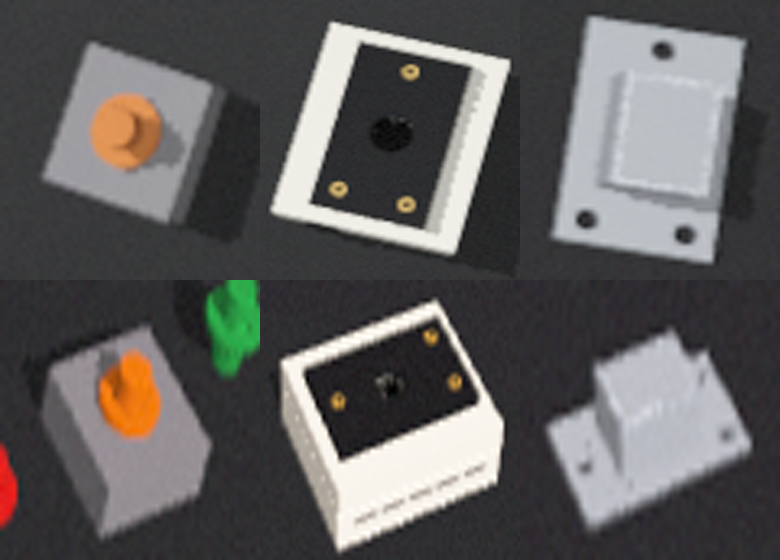

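```bash
cat >> h.py <<'E'
from scipy.spatial.transform import Rotation as Ro
def go(target,psi,st=None):
    "shift (mm) and turn (deg) in tool axes to reach target, tool down, tool x at yaw psi"
    st=st or r.get_state();R=Ro.from_quat(st['eef_rot'])
    a=np.radians(psi);D=Ro.from_matrix([[np.cos(a),np.sin(a),0],[np.sin(a),-np.cos(a),0],[0,0,-1]])
    return (R.inv().apply(np.array(target)-st['tool_pos'])*1e3).round(1),(R.inv()*D).as_rotvec(degrees=True).round(2)
E
python3 - <<'E'
from h import *
for n,(x,y,w,hh) in (('top',(125,235,60,60)),('scene',(365,250,60,45))):
    s=snap(n);h=hsv(s);m=(h[...,0]>=3)&(h[...,0]<=20)&(h[...,1]>110)&(h[...,2]>90)
    k=np.zeros_like(m);k[y:y+hh,x:x+w]=1;m&=k
    cs=max(cv2.findContours(m.astype(np.uint8),0,1)[0],key=cv2.contourArea)[:,0]
    print(n,m.sum(),m.nonzero()[1].mean(),m.nonzero()[0].mean())
    # sample silhouette model centroid: match centroid by 2-step shift
    c=np.array([m.nonzero()[1].mean(),m.nonzero()[0].mean()]);P=ray(s,c,.04)[0]
    t=np.linspace(0,6.28,40)
    for _ in range(4):
        pts=[[P[0]+q*np.cos(a),P[1]+q*np.sin(a),z] for q,z in((.018,.032),(.018,.037),(.01,.037),(.01,.055)) for a in t]
        u=proj(s,pts);f=np.zeros(m.shape,np.uint8)
        S=8;f=np.zeros((m.shape[0]*S,m.shape[1]*S),np.uint8)
        for A in(u[:80],u[80:]): cv2.fillConvexPoly(f,cv2.convexHull(((A+.5)*S).astype(np.int32)),1)
        cc=np.argwhere(f).mean(0)[::-1]/S-.5
        d=ray(s,[c,cc],.04);P=P+np.r_[(d[0]-d[1])[:2],0]
    print(n,P,f.sum()/64)
print(go([.45,-.25,.24],20.9),go([.48,.30,.2],20.9))
E
```

```text
top 194 153.65463917525773 262.72680412371136
top [0.46240616 0.31228568 0.04      ] 207.359375
scene 149 394.6577181208054 268.2751677852349
scene [0.46460791 0.31300468 0.04      ] 152.59375
(array([ 331.2, -230.7,   -1.4]), array([-0.03,  0.  ,  0.  ])) (array([ 555.5, -733.8,   38.8]), array([-0.03,  0.  ,  0.  ]))
```

Emit:
{"api": "move_arm", "payload": {
  "motion": [
    [50,-35,0,0,0,0,0],
    [100,-70,0,0,0,0,0],
    [150,-105,0,0,0,0,0],
    [200,-140,0,0,0,0,0],
    [250,-175,0,0,0,0,0]
  ]
}}

```text
clock: 0.92
tool_pos: [0.3952, -0.3296, 0.2389]
eef_rot: [0.983, 0.181, 0.0, 0.0]
contact_force: [0.1, -0.6, 0.1]
opening: 0.999
finger_force: 0.0
```

Emit:
{"api": "move_arm", "payload": {
  "motion": [
    [40,-30,0,0,0,0,0],
    [70,-75,0,0,0,0,0],
    [95,-130,0,0,0,0,0],
    [115,-185,0,0,0,0,0],
    [135,-240,0,0,0,0,0]
  ]
}}

```text
clock: 1.55
tool_pos: [0.4347, -0.0569, 0.2389]
eef_rot: [0.983, 0.181, 0.0, 0.0]
contact_force: [0.7, -0.1, 0.4]
opening: 1.0
finger_force: 0.0
```

```bash
python3 - <<'E'
from h import *
print(r.get_state()['tool_pos'],r.get_state()['q'],go([.4635,.3126,.12],20.9))
E
```

```text
[ 0.4347014  -0.05692531  0.23889151] [ 0.11891367  0.45444106 -0.1377413   2.1038341   0.10860283  0.58887542
 -1.30133842] (array([ 158.6, -335. ,  118.9]), array([ 0.01, -0.05,  0.  ]))
```

Emit:
{"api": "move_arm", "payload": {
  "motion": [
    [27,-56,0,0,0,0,0],
    [53,-112,0,0,0,0,0],
    [80,-168,0,0,0,0,0],
    [106,-224,0,0,0,0,0],
    [132,-280,20,0,0,0,0.2]
  ]
}}

```text
clock: 2.17
tool_pos: [0.4589, 0.2504, 0.2204]
eef_rot: [0.983, 0.182, 0.002, -0.001]
contact_force: [-0.5, 0.1, -0.8]
opening: 0.913
finger_force: 0.0
```

Emit:
{"api": "move_arm", "payload": {
  "motion": [
    [26,-55,30,0,0,0,0.3],
    [26,-55,80,0,0,0,0.4],
    [26,-55,99,0,0,0,0.4],
    [26,-55,99,0,0,0,0.4]
  ]
}}

```text
clock: 2.68
tool_pos: [0.4616, 0.3077, 0.119]
eef_rot: [0.983, 0.182, -0.001, 0.001]
contact_force: [-0.0, 0.2, -0.2]
opening: 0.599
finger_force: 0.0
```

```bash
python3 - <<'E'
from h import *
print(r.get_state()['opening'],go([.4635,.3126,.041],20.9))
a=snap('top');b=snap('scene')
cv2.imwrite('pics/near.png',np.hstack([cv2.resize(a['frame'][220:310,110:210],(400,360)),cv2.resize(b['frame'][220:310,345:445],(400,360))])[:,:,::-1])
E
```

```text
0.5987145007416138 (array([ 3.8, -3.9, 78. ]), array([0.06, 0.19, 0.03]))
```

View pics/near.png

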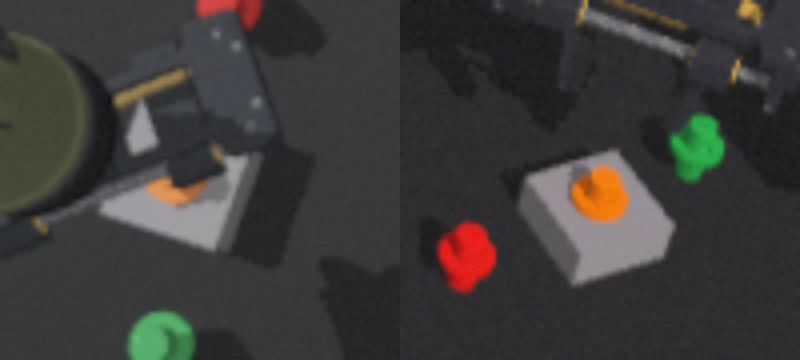

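The gripper is above the orange stopper, which is at (600,190) in the scene crop. Red and green stand clear on either side, so I descend.

Emit:
{"api": "move_arm", "payload": {
  "motion": [
    [4,-4,40,0,0,0,0.4],
    [4,-4,70,0,0,0,0.4],
    [4,-4,78,0,0,0,0.4],
    [4,-4,78,0,0,0,0.6],
    [4,-4,78,0,0,0,0.8]
  ],
  "newtons": 15
}}

```text
clock: 3.4
tool_pos: [0.4658, 0.3139, 0.0439]
eef_rot: [0.983, 0.181, 0.001, -0.001]
contact_force: [0.1, -0.1, 0.9]
opening: 0.396
finger_force: 0.0
```

Emit:
{"api": "move_arm", "payload": {
  "motion": [
    [0,0,0,0,0,0,0.95],
    [0,0,0,0,0,0,1],
    [0,0,0,0,0,0,1],
    [0,0,0,0,0,0,1]
  ]
}}

```text
clock: 3.9
tool_pos: [0.4653, 0.3136, 0.0432]
eef_rot: [0.983, 0.181, 0.001, -0.0]
contact_force: [0.1, -0.2, 6.3]
opening: 0.214
finger_force: 15.0
```

Emit:
{"api": "move_arm", "payload": {
  "motion": [
    [0,0,-5,0,0,0,1],
    [0,0,-20,0,0,0,1],
    [0,0,-50,0,0,0,1],
    [0,0,-80,0,0,0,1],
    [0,0,-80,0,0,0,1]
  ]
}}

```text
clock: 4.53
tool_pos: [0.4663, 0.3143, 0.1251]
eef_rot: [0.983, 0.181, 0.002, -0.001]
contact_force: [0.7, 0.1, -0.0]
opening: 0.22
finger_force: 15.0
```

```bash
python3 - <<'E'
from h import *
s=r.get_state();print(s['tool_pos'],s['contact_force'],go([.5254,.0117,.123],20.9))
b=snap('scene')
cv2.imwrite('pics/held.png',cv2.resize(b['frame'][190:300,335:455],(720,660))[:600,:,::-1])
E
```

```text
[0.46625603 0.31433871 0.12512094] [ 0.70399012  0.13911089 -0.02601389] (array([-52.7, 303.8,   1.4]), array([-0.08, -0.29, -0.01]))
```

View pics/held.png

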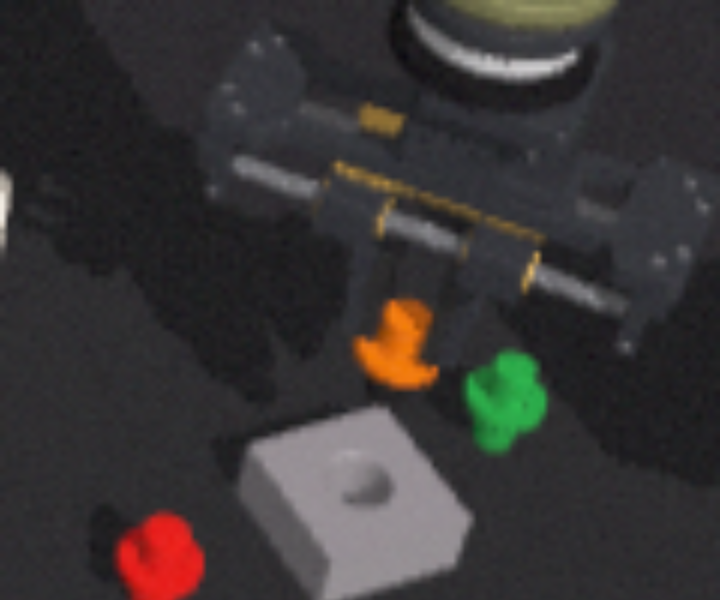

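The stopper is held upright, orange at (400,345), and the block's hole is empty. Next I move it over the port.

Emit:
{"api": "move_arm", "payload": {
  "motion": [
    [-9,51,0,0,0,0,1],
    [-18,102,0,0,0,0,1],
    [-27,153,0,0,0,0,1],
    [-35,204,0,0,0,0,1],
    [-44,255,0,0,0,0,1]
  ]
}}

```text
clock: 5.2
tool_pos: [0.5142, 0.0578, 0.1215]
eef_rot: [0.983, 0.182, -0.001, -0.0]
contact_force: [1.3, 1.0, -0.3]
opening: 0.221
finger_force: 15.0
```

Emit:
{"api": "move_arm", "payload": {
  "motion": [
    [-6,34,0,0,0,0,1],
    [-9,49,0,0,0,0,1],
    [-9,49,0,0,0,0,1],
    [-9,49,0,0,0,0,1]
  ]
}}

```text
clock: 5.7
tool_pos: [0.5235, 0.0128, 0.1223]
eef_rot: [0.983, 0.183, -0.0, -0.001]
contact_force: [-0.9, 0.2, -0.2]
opening: 0.218
finger_force: 15.0
```

```bash
python3 - <<'E'
from h import *
st=r.get_state();print(st['tool_pos'],go([.5254,.0117,.123],20.9))
t=st['tool_pos'];V=[]
for n,(x,y,w,hh) in (('top',(240,170,100,90)),('scene',(255,140,100,90))):
    s=snap(n);h=hsv(s);m=(h[...,0]>=3)&(h[...,0]<=20)&(h[...,1]>130)&(h[...,2]>90)
    k=np.zeros_like(m);k[y:y+hh,x:x+w]=1;m&=k
    print(n,[(a,c.round(1)) for a,c in blobs(m,8)])
    # expected collar rim if centred on TCP
    a=np.linspace(0,6.28,48);z=t[2]-.011
    u=proj(s,np.c_[t[0]+.018*np.cos(a),t[1]+.018*np.sin(a),0*a+z]);print('collar pred bbox',u.min(0).round(1),u.max(0).round(1))
    yx=m.nonzero();print('orange bbox',yx[1].min(),yx[0].min(),yx[1].max(),yx[0].max())
    V.append(cv2.resize(s['frame'][y:y+hh,x:x+w],(400,360)))
cv2.imwrite('pics/port.png',np.hstack(V)[:,:,::-1])
E
```

```text
[0.523472   0.01284816 0.12226132] (array([ 1.4,  1.8, -0.7]), array([-0.09, -0.01,  0.18]))
top []
collar pred bbox [275.6 221.1] [292.4 237.7]Traceback (most recent call last):
  File "<stdin>", line 11, in <module>
    return umr_minimum(a, axis, None, out, keepdims, initial, where)
ValueError: zero-size array to reduction operation minimum which has no identity
```

```bash
python3 - <<'E'
from h import *
st=r.get_state();t=st['tool_pos']
x,y,w,hh=255,140,100,90
s=snap('scene');h=hsv(s);m=(h[...,0]>=3)&(h[...,0]<=20)&(h[...,1]>150)&(h[...,2]>90)
k=np.zeros_like(m);k[y:y+hh,x:x+w]=1;m&=k
B=blobs(m,4);print([(a,c.round(1)) for a,c in B])
n,l,q,c=cv2.connectedComponentsWithStats(m.astype(np.uint8));i=1+q[1:,4].argmax();print('bbox',q[i],'centre x',q[i,0]+(q[i,2]-1)/2,'bottom',q[i,1]+q[i,3]-.5)
a=np.linspace(0,6.28,60)
for zz in (t[2]-.011,t[2]-.006):
    u=proj(s,np.c_[t[0]+.018*np.cos(a),t[1]+.018*np.sin(a),0*a+zz]);print('pred',u.min(0).round(1),u.max(0).round(1))
print('TCP axis',proj(s,[[*t[:2],t[2]-.011]]),'port',proj(s,[[.5254,.0117,.06],[.5266,.0116,.06]]))
cv2.imwrite('pics/port.png',cv2.resize(s['frame'][y:y+hh,x:x+w],(640,576))[:,:,::-1])
E
```

```text
[(np.int32(98), array([303.2, 195.8])), (np.int32(9), array([313.9, 201.8])), (np.int32(8), array([321.5, 211.5])), (np.int32(10), array([285.5, 215.8]))]
bbox [298 189  13  13  98] centre x 304.0 bottom 201.5
pred [297.4 193.2] [310.1 201.3]
pred [297.5 191.8] [310.2 199.9]
TCP axis [[303.76928152 197.20439231]] port [[302.09791744 210.79831049]
 [301.76458814 210.94723226]]
```

View pics/port.png

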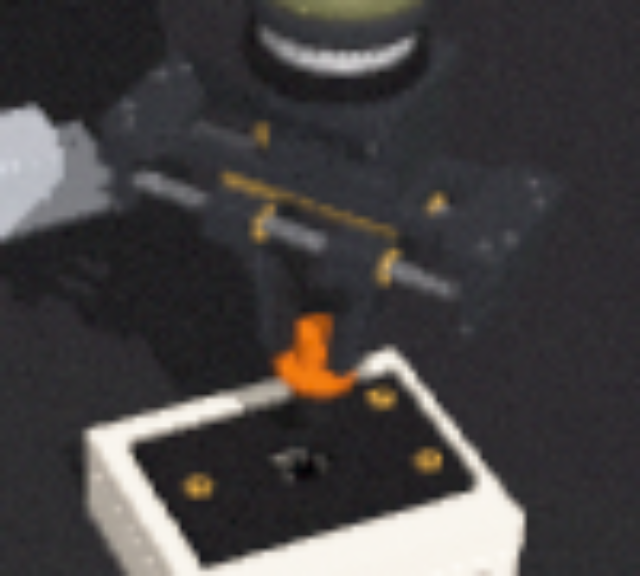

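The stopper hangs over the flange at (315,370), and its collar is centred under the tool to within 0.3 px. The port is visible below at (300,462). I shift about 2 mm each way and insert in stages.

Emit:
{"api": "move_arm", "payload": {
  "motion": [
    [2,2,0,0,0,0,1],
    [2,2,15,0,0,0,1],
    [2,2,25,0,0,0,1],
    [2,2,33,0,0,0,1],
    [2,2,38,0,0,0,1]
  ]
}}

```text
clock: 6.42
tool_pos: [0.526, 0.0093, 0.0836]
eef_rot: [0.983, 0.181, -0.001, -0.0]
contact_force: [-0.1, 0.4, -0.7]
opening: 0.22
finger_force: 15.0
```

Emit:
{"api": "move_arm", "payload": {
  "motion": [
    [0,0,3,0,0,0,1],
    [0,0,6,0,0,0,1],
    [0,0,9,0,0,0,1],
    [0,0,11,0,0,0,1],
    [0,0,11,0,0,0,1]
  ]
}}

```text
clock: 7.05
tool_pos: [0.5265, 0.0095, 0.0734]
eef_rot: [0.983, 0.182, 0.0, -0.0]
contact_force: [0.8, 0.6, -0.5]
opening: 0.218
finger_force: 15.0
```

Emit:
{"api": "move_arm", "payload": {
  "motion": [
    [0.5,-1.5,0,0,0,0,1],
    [0.5,-1.5,1.5,0,0,0,1],
    [0.5,-1.5,2.5,0,0,0,1],
    [0.5,-1.5,3,0,0,0,1],
    [0.5,-1.5,3,0,0,0,1]
  ]
}}

```text
clock: 7.68
tool_pos: [0.5263, 0.0108, 0.0712]
eef_rot: [0.983, 0.181, 0.0, 0.0]
contact_force: [-1.1, -0.8, 7.7]
opening: 0.216
finger_force: 15.0
```

Vertical contact of 7.7 N at the expected height with little side force, so the collar is on the flange. I release and rise.

Emit:
{"api": "move_arm", "payload": {
  "motion": [
    [0,0,0,0,0,0,0.75],
    [0,0,0,0,0,0,0.65],
    [0,0,0,0,0,0,0.55],
    [0,0,0,0,0,0,0.5],
    [0,0,-5,0,0,0,0.5]
  ]
}}

```text
clock: 8.3
tool_pos: [0.526, 0.0109, 0.0753]
eef_rot: [0.983, 0.181, -0.0, -0.0]
contact_force: [-0.4, -0.1, 1.0]
opening: 0.496
finger_force: 0.0
```

Emit:
{"api": "move_arm", "payload": {
  "motion": [
    [0,0,-30,0,0,0,0.4],
    [0,0,-80,0,0,0,0.2],
    [-10,50,-80,0,0,0,0],
    [-20,100,-80,0,0,10,0],
    [-30,150,-80,0,0,20,0]
  ]
}}

```text
clock: 8.93
tool_pos: [0.552, -0.1415, 0.1561]
eef_rot: [1.0, 0.005, 0.0, -0.0]
contact_force: [-0.1, 1.1, 0.8]
opening: 0.995
finger_force: 0.0
```

```bash
python3 - <<'E'
from h import *
st=r.get_state();print(st['tool_pos'],go([.4653,-.3039,.12],-11.4))
V=[]
for n,(x,y,w,hh) in (('top',(240,190,100,90)),('scene',(255,170,100,90))):
    s=snap(n);V.append(cv2.resize(s['frame'][y:y+hh,x:x+w],(400,360)))
cv2.imwrite('pics/seated.png',np.hstack(V)[:,:,::-1])
E
```

```text
[ 0.5520225  -0.14148676  0.15608906] (array([-88.4, 161.5,  36. ]), array([-1.000e-02, -5.000e-02,  1.199e+01]))
```

View pics/seated.png

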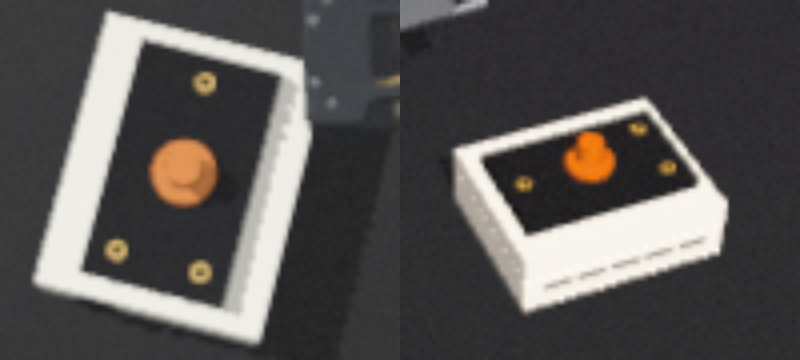

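The stopper is seated upright with its collar flat, at (183,173) in the top crop and (590,160) in the scene crop. Now the cover.

Emit:
{"api": "move_arm", "payload": {
  "motion": [
    [-22,40,0,0,0,6,0],
    [-44,81,0,0,0,12,0.1],
    [-66,122,0,0,0,12,0.2],
    [-87,162,20,0,0,12,0.3],
    [-87,162,36,0,0,12,0.3]
  ]
}}

```text
clock: 9.65
tool_pos: [0.4645, -0.3073, 0.1192]
eef_rot: [0.995, -0.1, -0.001, 0.001]
contact_force: [0.2, 0.5, -0.8]
opening: 0.7
finger_force: 0.0
```

Emit:
{"api": "move_arm", "payload": {
  "motion": [
    [0,0,40,0,0,0,0.25],
    [0,0,80,0,0,0,0.25],
    [0,0,95,0,0,0,0.25],
    [0,0,95,0,0,0,0.25]
  ]
}}

```text
clock: 10.15
tool_pos: [0.4675, -0.3022, 0.024]
eef_rot: [0.995, -0.096, -0.001, -0.001]
contact_force: [0.3, 0.7, 0.2]
opening: 0.751
finger_force: 0.0
```

```bash
python3 - <<'E'
from h import *
st=r.get_state();print(st['tool_pos'],st['contact_force'],st['opening'],go([.467,-.3039,.014],-11.4))
E
```

```text
[ 0.46748579 -0.30216357  0.02403436] [0.33777224 0.71056701 0.20199309] 0.7513980026650446 (array([-0.1,  1.8, 10. ]), array([-0.05,  0.07,  0.38]))
```

Emit:
{"api": "move_arm", "payload": {
  "motion": [
    [0,1.5,5,0,0,0.4,0.25],
    [0,1.5,10,0,0,0.4,0.35],
    [0,1.5,10,0,0,0.4,0.45],
    [0,1.5,10,0,0,0.4,0.55],
    [0,1.5,10,0,0,0.4,0.7]
  ],
  "newtons": 25
}}

```text
clock: 10.78
tool_pos: [0.4672, -0.3049, 0.0148]
eef_rot: [0.995, -0.1, 0.0, 0.0]
contact_force: [-0.1, -0.2, 2.0]
opening: 0.519
finger_force: 25.0
```

Emit:
{"api": "move_arm", "payload": {
  "motion": [
    [0,0,0,0,0,0,1],
    [0,0,0,0,0,0,1],
    [0,0,0,0,0,0,1],
    [0,0,-5,0,0,0,1],
    [0,0,-15,0,0,0,1]
  ]
}}

```text
clock: 11.4
tool_pos: [0.4665, -0.3044, 0.0293]
eef_rot: [0.995, -0.1, -0.001, -0.0]
contact_force: [0.4, 0.4, -2.0]
opening: 0.518
finger_force: 25.0
```

Emit:
{"api": "move_arm", "payload": {
  "motion": [
    [0,0,-40,0,0,0,1],
    [0,0,-80,0,0,0,1],
    [0,0,-120,0,0,0,1],
    [0,0,-120,0,0,0,1]
  ]
}}

```text
clock: 11.9
tool_pos: [0.4687, -0.3058, 0.1525]
eef_rot: [0.995, -0.1, 0.003, 0.001]
contact_force: [0.5, 0.5, -2.5]
opening: 0.518
finger_force: 25.0
```

```bash
python3 - <<'E'
from h import *
st=r.get_state();print(st['tool_pos'],st['contact_force'],st['opening'],go([.526,.0117,.15],-15.4))
V=[]
for n,(x,y,w,hh) in (('top',(360,190,120,108)),('scene',(200,90,120,108))):
    s=snap(n);V.append(cv2.resize(s['frame'][y:y+hh,x:x+w],(400,360)))
cv2.imwrite('pics/cov.png',np.hstack(V)[:,:,::-1])
E
```

```text
[ 0.46872718 -0.30583948  0.15253649] [ 0.47629425  0.54222223 -2.54036427] 0.5179833783257378 (array([  -7.3, -322.6,    1.8]), array([ 0.1 , -0.36,  3.88]))
```

View pics/cov.png

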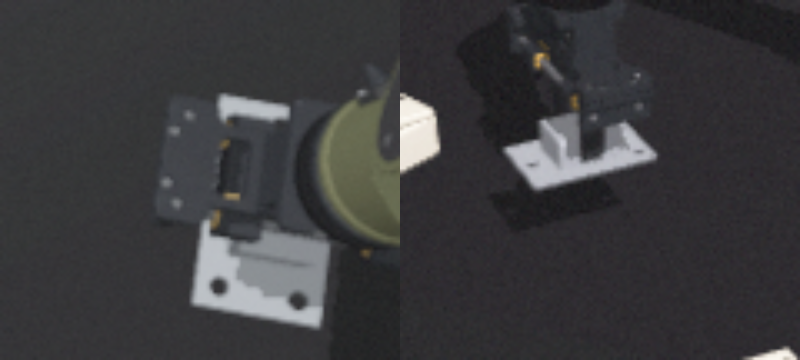

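The cover is held level by its box. Its two-hole end shows at (218,287) and (297,300) in the top crop. I carry it over the flange, high.

Emit:
{"api": "move_arm", "payload": {
  "motion": [
    [-1,-30,0,0,0,0,1],
    [-2,-75,0,0,0,1,1],
    [-3,-125,0,0,0,2,1],
    [-4,-175,0,0,0,3,1],
    [-5,-225,0,0,0,4,1]
  ]
}}

```text
clock: 12.62
tool_pos: [0.506, -0.0816, 0.1478]
eef_rot: [0.991, -0.135, -0.002, 0.0]
contact_force: [0.6, 0.4, -2.8]
opening: 0.524
finger_force: 25.0
```

Emit:
{"api": "move_arm", "payload": {
  "motion": [
    [-1,-40,0,0,0,0,1],
    [-2,-75,0,0,0,0,1],
    [-2,-98,0,0,0,0,1],
    [-2,-98,0,0,0,0,1],
    [-2,-98,0,0,0,0,1]
  ]
}}

```text
clock: 13.25
tool_pos: [0.5301, 0.01, 0.1485]
eef_rot: [0.991, -0.136, -0.001, 0.001]
contact_force: [0.1, 0.2, -2.5]
opening: 0.521
finger_force: 25.0
```

```bash
cat > m.py <<'E'
from h import *
import sys
st=r.get_state();t=st['tool_pos'];print(t,st['contact_force'],go([.526,.0117,.1],-15.4))
zp=t[2]-.0145+.002
V=[]
for n,(x,y,w,hh) in (('top',(220,160,130,117)),('scene',(245,140,130,117))):
    s=snap(n);V.append(cv2.resize(s['frame'][y:y+hh,x:x+w],(400,360)))
    im=s['frame'].astype(int);g=(im.min(2)>75)
    k=np.zeros_like(g);k[y:y+hh,x:x+w]=1;g&=k
    cs,hi=cv2.findContours(g.astype(np.uint8),cv2.RETR_CCOMP,cv2.CHAIN_APPROX_NONE)
    for c,q in zip(cs,hi[0]):
        if q[3]>=0:
            f=np.zeros(g.shape,np.uint8);cv2.drawContours(f,[c],-1,1,-1);f&=~g;yx=np.argwhere(f);u=yx.mean(0)[::-1]
            if 3<=len(yx)<40: print(n,len(yx),u.round(1),ray(s,u,zp).round(4)[0,:2])
cv2.imwrite('pics/'+sys.argv[1],np.hstack(V)[:,:,::-1])
E
python3 m.py over.png
```

```text
[0.53014312 0.00999764 0.14853786] [ 0.1234172   0.17773829 -2.49158037] (array([-4.3, -0.6, 48.5]), array([ 0.13,  0.12, -0.18]))
top 3 [278.3 249.3] [0.4783 0.0246]
top 3 [306. 167.] [ 0.6534 -0.0362]
```

View pics/over.png

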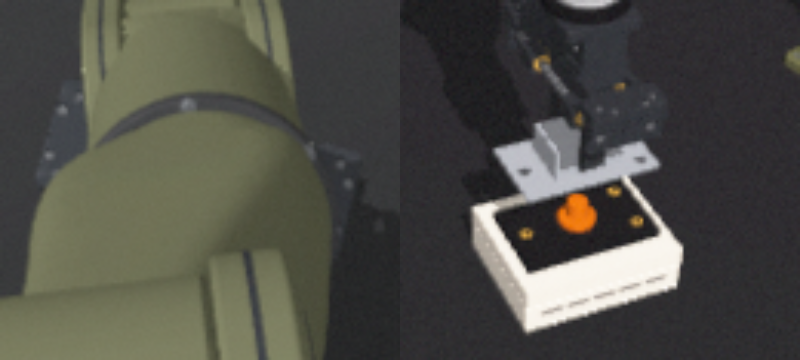

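The top view is blocked by the arm. In the scene crop the cover hovers level, with holes at (525,172) and (640,160), above the flange with brass bores at (527,233), (636,222) and (614,191). I shift and descend, then measure holes against bores in the scene view.

Emit:
{"api": "move_arm", "payload": {
  "motion": [
    [-4,0,10,0,0,0,1],
    [-4,0,25,0,0,0,1],
    [-4,0,40,0,0,0,1],
    [-4,0,46,0,0,0,1],
    [-4,0,46,0,0,0,1]
  ]
}}

```text
clock: 13.98
tool_pos: [0.5271, 0.0127, 0.1028]
eef_rot: [0.991, -0.135, -0.001, 0.0]
contact_force: [0.9, 0.1, -2.1]
opening: 0.52
finger_force: 25.0
```

```bash
cat > m2.py <<'E'
from h import *
import sys
st=r.get_state();t=st['tool_pos'];q=st['eef_rot'];print(t,2*np.degrees(np.arctan2(q[1],q[0])),st['contact_force'],st['opening'])
x,y,w,hh=265,175,80,60;K=8
s=snap('scene')
u=proj(s,[[*t[:2],t[2]]]);zp=t[2]-.0145+.004
cv2.imwrite('pics/'+sys.argv[1],cv2.resize(s['frame'][y:y+hh,x:x+w],None,fx=K,fy=K,interpolation=cv2.INTER_CUBIC)[:,:,::-1])
g=cv2.cvtColor(s['frame'],cv2.COLOR_RGB2GRAY).astype(float)
# predicted hole centres from the TCP pose, then darkness centroid nearby
a=np.radians(2*np.degrees(np.arctan2(q[1],q[0])));c,d=np.cos(a),np.sin(a)
for i,(hx,hy) in enumerate([(-.052,.024),(-.052,-.024),(.052,0)]):
    P=[t[0]+c*hx-d*hy,t[1]+d*hx+c*hy,zp]
    p=proj(s,[P])[0];X,Y=np.meshgrid(np.arange(560),np.arange(420));m=np.hypot(X-p[0],(Y-p[1])*1.3)<5
    wt=np.where(m,np.clip(np.median(g[m])-12-g,0,None),0);e=np.array([(X*wt).sum(),(Y*wt).sum()])/max(wt.sum(),1e-9)
    print(i,'pred',np.round(P,4),p.round(1),'seen',e.round(1),ray(s,e,zp).round(4)[0,:2],'wt',wt.sum().round(),g[m].min(),np.median(g[m]))
E
python3 m2.py low.png
```

```text
[0.52709811 0.01274476 0.10275017] -15.492330448167099 [ 0.90186965  0.14864873 -2.06517346] 0.5203714084699493
0 pred [0.4834 0.0498 0.0923] [322.4 203.4] seen [324.7 201.9] [0.4736 0.0488] wt 445.0 70.0 191.0
1 pred [0.4706 0.0035 0.0923] [314.9 193.6] seen [0. 0.] [ 0.7365 -2.4958] wt 0.0 46.0 56.0
2 pred [ 0.5772 -0.0011  0.0923] [285.8 207.3] seen [285.4 208.1] [5.803e-01 5.000e-04] wt 602.0 63.0 191.0
```

View pics/low.png

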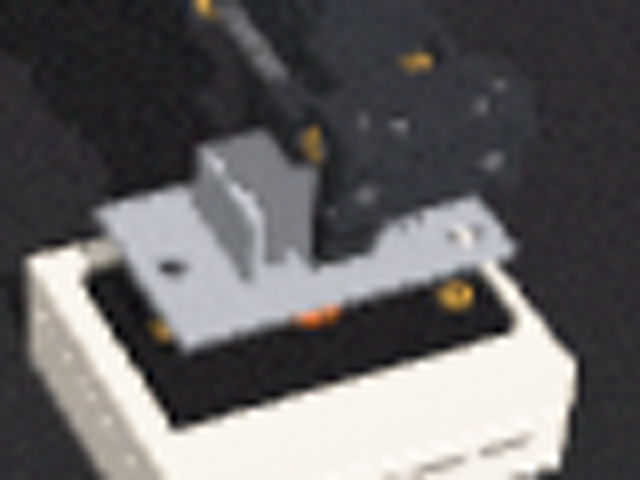

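Ten views used. The hole at (172,267) matches its prediction to under 1 px, as does the one at (463,236), so the cover sits centred on the TCP. I do the last descent with numbers only.

Emit:
{"api": "move_arm", "payload": {
  "motion": [
    [0,1,3,0,0,0,1],
    [0,1,7,0,0,0,1],
    [0,1,11,0,0,0,1],
    [0,1,13,0,0,0,1],
    [0,1,13,0,0,0,1]
  ]
}}

```text
clock: 14.65
tool_pos: [0.5271, 0.0118, 0.0903]
eef_rot: [0.991, -0.135, -0.0, 0.0]
contact_force: [0.0, -0.2, -2.2]
opening: 0.52
finger_force: 25.0
```

```bash
cat > m3.py <<'E'
from h import *
A=[];Q=[]
for _ in range(8):
    s=snap('scene');st=r.get_state();A.append(st['tool_pos']);Q.append(st['eef_rot']*np.sign(st['eef_rot'][0]))
t=np.mean(A,0);q=np.mean(Q,0);q/=np.linalg.norm(q);yaw=2*np.degrees(np.arctan2(q[1],q[0]))
print('t',t.round(4),'std',np.std(A,0).round(4),'yaw',yaw.round(2),'q',q.round(4),st['contact_force'].round(1))
print(go([.5266,.0116,.0895],-15.5,dict(tool_pos=t,eef_rot=q)))
# world heights from depth: plate (grey bright, above flange) and flange dark / lamp white rim
z=s['z_map'];X,Y=np.meshgrid(np.arange(560),np.arange(420));m=(z>0)&(X>262)&(X<345)&(Y>185)&(Y<245)
p=cv2.undistortPoints(np.float64(np.c_[X[m],Y[m]]).reshape(-1,1,2),s['intrinsics'],s['dist'])[:,0]
T=s['world_to_cam'];W=(np.c_[p,np.ones(len(p))]*z[m][:,None]-T[:3,3])@T[:3,:3]
a=np.radians(yaw);L=(W[:,:2]-t[:2])@np.array([[np.cos(a),-np.sin(a)],[np.sin(a),np.cos(a)]])
def hh(lo,hi,xr,yr):
    k=(W[:,2]>lo)&(W[:,2]<hi)&(L[:,0]>xr[0])&(L[:,0]<xr[1])&(L[:,1]>yr[0])&(L[:,1]<yr[1]);print(k.sum(),W[k,2].mean().round(4) if k.any() else '',W[k,2].std().round(4) if k.any() else '')
hh(.07,.1,(.037,.062),(-.03,.03));hh(.07,.1,(-.062,-.04),(-.0,.034));hh(.07,.1,(-.06,.06),(.027,.036))
hh(.045,.07,(-.075,.075),(.04,.062)); hh(.045,.07,(.07,.078),(-.06,.06))
# hole centroids
g=cv2.cvtColor(s['frame'],cv2.COLOR_RGB2GRAY).astype(float)
for lx,ly in((.052,0),(-.052,.024)):
    P=[t[0]+np.cos(a)*lx-np.sin(a)*ly,t[1]+np.sin(a)*lx+np.cos(a)*ly]
    e=proj(s,[[*P,t[2]-.0105],[*P,t[2]-.0145]]);u=e.mean(0).round().astype(int);print(np.round(P,4),e.round(1).tolist());print(g[u[1]-4:u[1]+5,u[0]-5:u[0]+6].astype(int))
E
python3 m3.py
```

```text
t [0.5272 0.0118 0.0905] std [0.     0.     0.0001] yaw -15.5 q [ 9.909e-01 -1.348e-01  1.000e-04  0.000e+00] [-0.1 -0.2 -2. ]
(array([-0.5,  0.4,  1. ]), array([-0.  , -0.01,  0.  ]))
121 0.0799 0.0018
35 0.0791 0.0022
94 0.0801 0.0032
341 0.0516 0.0035
78 0.0499 0.0016
[ 0.5773 -0.0021] [[285.5, 210.4], [285.5, 211.4]]
[[192 190 194 192 192 192 190 195 192 192 185]
 [193 192 191 191 191 192 191 190 192 192 188]
 [173 195 194 194 191 191 190 192 193 193 191]
 [127 183 192 191 175 162 157 153 172 192 192]
 [ 85 162 193 186 140  86  82  99 163 193 194]
 [ 51 113 172 191 173 132 143 172 183 192 193]
 [ 33  63 126 185 191 184 185 193 193 193 193]
 [ 35  31  89 167 191 194 195 193 193 192 191]
 [ 34  23  51 120 173 195 195 196 193 195 193]]
[0.4835 0.0488] [[321.8, 206.5], [321.7, 207.5]]
[[ 57  56  61  90 117 150 165 129  45  46  49]
 [110 129 170 175 180 189 189 171  95  42  45]
 [178 182 196 192 191 192 191 190 164  97  44]
 [196 192 191 175 164 159 156 174 188 163  93]
 [193 192 192 171  91  82  96 156 194 190 162]
 [192 191 194 188 163 133 147 182 194 192 181]
 [193 193 193 193 189 184 185 190 190 192 191]
 [194 192 192 192 193 194 192 182 155 152 207]
 [193 192 191 191 178 153 180 101  80  78 163]]
```

```bash
cat > m4.py <<'E'
from h import *
G=[];
for _ in range(6): s=snap('scene');G.append(cv2.cvtColor(s['frame'],cv2.COLOR_RGB2GRAY).astype(float))
g=np.mean(G,0);t=r.get_state()['tool_pos'];X,Y=np.meshgrid(np.arange(560),np.arange(420))
for p,b in(((286,211),(.5769,-.0024)),((322,207),(.4828,.0483))):
    m=(abs(X-p[0])<=4)&(abs(Y-p[1])<=2);m&=np.hypot(X-p[0],1.5*(Y-p[1]))<4.3
    w=np.where(m,np.clip(186-g,0,None),0);e=np.array([(X*w).sum(),(Y*w).sum()])/w.sum()
    P=ray(s,e,t[2]-.0125)[0,:2];print(e.round(2),P.round(4),'minus bore',((P-b)*1e3).round(1))
print(t)
E
python3 m4.py
```

```text
[285.72 211.06] [ 0.5771 -0.0012] minus bore [0.2 1.2]
[322.37 206.95] [0.482  0.0497] minus bore [-0.8  1.4]
[0.52716695 0.01179822 0.09046439]
```

Emit:
{"api": "move_arm", "payload": {
  "motion": [
    [0,0.7,1,0,0,0,1],
    [0,0.7,1,0,0,0,1],
    [0,0.7,1,0,0,0,1],
    [0,0.7,1,0,0,0,1]
  ]
}}

```text
clock: 15.85
tool_pos: [0.527, 0.0111, 0.0895]
eef_rot: [0.991, -0.135, 0.0, 0.0]
contact_force: [-0.2, 0.4, -2.7]
opening: 0.521
finger_force: 25.0
```

```bash
python3 m4.py; python3 m3.py | head -5; python3 -c "
from plant import finish_job;print(finish_job())"
```

```text
[285.6  211.27] [ 0.5772 -0.0016] minus bore [0.3 0.8]
[322.27 207.17] [0.4821 0.0494] minus bore [-0.7  1.1]
[0.52697878 0.01110974 0.08947641]
t [0.527  0.0111 0.0895] std [0. 0. 0.] yaw -15.5 q [ 0.9909 -0.1348  0.      0.    ] [ 0.5 -0.8 -2.5]
(array([-0.5, -0.4, -0. ]), array([ 0., -0.,  0.]))
121 0.079 0.0019
40 0.0783 0.0014
93 0.079 0.0035
the job is handed in; nothing more can be done
None
```

The stopper is seated in the port with its collar on the flange. The cover is held level about 15 mm above the flange, with its holes over the bores to within about 1 mm by the scene camera (only two of the three were visible); the job is handed in.

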